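# Load the tile press and start it from the guarded key desk

### The job

Slide the steel cutter plate by its wooden grip, leading edge first, into the slot of the green tile press until it is fully home, and let go. Then start the press on the sloping desk: press the bar-shaped key, then the round key, then the square key, each nearly all the way in (7 of its 10 mm or more) and one at a time with the key let out again in between; press gently (well under 25 N), and leave the plus-shaped key and everything else on the bench alone.

Things in the scene. Friction and masses are not known exactly. Their poses are not given: they have to be found in the camera images.
- plate: Loose steel cutter plate, 150 mm long (its x) x 90 mm wide (its y) x 8 mm thick, about 0.3 kg, lying flat on the bench. Origin: centre of its underside. +x points to the end that enters the press. A wooden grip stands upright on it near the -x end: 44 mm long (x), 14 mm thick (y), from the plate's top face up to 50 mm above its underside, centred at x = -50 mm.
- plate_nose (a point): Middle of the plate's leading (+x) edge, at its underside; axes as the plate.
- plate_grip (a point): Point in the middle of the wooden grip, 34 mm above the plate's underside; axes as the plate: take the grip across y (14 mm) from above.
- tile_press: Green bench tile press, fixed. Origin: centre of the underside of its base, 220 mm (x) x 160 mm (y); its front faces its -x. The base is 30 mm high; its front 60 mm is an open feed table. Behind that a block 70 mm high holds a level slot that opens to -x; the column and head (310 mm high) stand at least 55 mm behind the slot's mouth.
- slot_mouth (a point): Middle of the slot's mouth, on the slot floor, 30 mm above the bench. The slot is 96 mm wide (y), 14 mm high, and runs 82 mm along +x to a solid end wall. Axes as the press. 68 mm of the plate stays outside when it is home.
- slot_end (a point): Middle of the slot's end wall, on the slot floor; the plate is home when plate_nose is here. Axes as the press.
- desk: Grey control desk, fixed, 280 mm wide (y). Origin: centre of its underside. Its face slopes 40 degrees from level, rising towards its +x; it looks across the bench, roughly to the right as seen from the robot. Four spring keys stand in a row across the face, 62 mm apart (at y = -93, -31, 31 and 93 mm); their order differs each time.
- guard_bar (a point): Middle of a level steel guard bar, 14 mm thick, along y its axis 105 mm straight above the tops of the keys, on posts at the desk's back (y = +-130 mm). Axes as the desk. A gripper pointing straight down at the keys strikes it; one leaning square to the face (40 degrees), its broad side along y, passes in front of it.
- top_bar (a point): Centre of the pressing face of the key shaped like a narrow bar, 56 mm long up the slope and 22 mm wide. Off-white, like the others. z points out of the sloping face (square to the key), x up the slope, y along the row. Moves with the key.
- key_bar (a joint): Travel of that key: 0 out, 0.010 m at its hard stop. Spring: about 2 N to start, 6.2 N at 7 mm, 8 N at the stop; it counts as pressed from 7 mm in. It springs back by itself.
- top_round (a point): Centre of the pressing face of the key shaped like a disc, 42 mm across. Off-white, like the others. z points out of the sloping face (square to the key), x up the slope, y along the row. Moves with the key.
- key_round (a joint): Travel of that key: 0 out, 0.010 m at its hard stop. Spring: about 2 N to start, 6.2 N at 7 mm, 8 N at the stop; it counts as pressed from 7 mm in. It springs back by itself.
- top_square (a point): Centre of the pressing face of the key shaped like a plain square, 40 x 40 mm. Off-white, like the others. z points out of the sloping face (square to the key), x up the slope, y along the row. Moves with the key.
- key_square (a joint): Travel of that key: 0 out, 0.010 m at its hard stop. Spring: about 2 N to start, 6.2 N at 7 mm, 8 N at the stop; it counts as pressed from 7 mm in. It springs back by itself.
- top_plus (a point): Centre of the pressing face of the key shaped like a plus sign, 46 mm over its arms, arms 15 mm wide. Off-white, like the others. z points out of the sloping face (square to the key), x up the slope, y along the row. Moves with the key.
- key_plus (a joint): Travel of that key: 0 out, 0.010 m at its hard stop. Spring: about 2 N to start, 6.2 N at 7 mm, 8 N at the stop; it counts as pressed from 7 mm in. It springs back by itself.
- glaze_jar: Bystander: closed white jar, 70 mm across, 90 mm tall. Leave it.
- brush_pot: Bystander: terracotta pot 80 mm across, 100 mm tall, with brushes standing in it up to 230 mm. Leave it.
- bowl: Bystander: small blue bowl, 120 mm across, 55 mm tall. Leave it.
- test_tiles: Bystander: stack of terracotta tiles, 80 x 70 x 24 mm. Leave it.
- wood_rib: Bystander: flat wooden board (potter's rib), 90 x 50 x 8 mm. Leave it.
- clay_knife: Bystander: spatula-shaped knife lying flat, 170 mm long, origin on its underside. Leave it.
Things that resemble listed ones, but are neither listed nor needed, are in the scene too. What is shaped like the plate but purple or turquoise is not meant.

How it is judged:
On the way, in this order (a step that is already met when the one before it is completed fails the run):
1. the plate is fully home in the slot and let go (x of plate_nose in the frame of slot_end above -0.005 m and y of plate_nose in the frame of slot_end between -0.005 and 0.005 m and z of plate_nose in the frame of slot_end between -0.004 and 0.008 m and angle between the x axis of plate and the x axis of tile_press, either way round below 0.08 rad and angle between plate's own z axis and vertical below 0.1 rad and contact force between the fingers and plate below 0.1 N), for 0.2 s.
2. the bar key is at least 7 mm in, the other keys out (value of joint key_bar above 0.007 m and value of joint each of key_round, key_square, key_plus below 0.002 m and x of plate_nose in the frame of slot_end above -0.005 m and y of plate_nose in the frame of slot_end between -0.005 and 0.005 m and z of plate_nose in the frame of slot_end between -0.004 and 0.008 m and angle between the x axis of plate and the x axis of tile_press, either way round below 0.08 rad and angle between plate's own z axis and vertical below 0.1 rad), for 0.05 s.
3. all keys out again (value of joint each of key_bar, key_round, key_square, key_plus below 0.002 m), for 0.05 s.
4. the round key is at least 7 mm in, the other keys out (value of joint key_round above 0.007 m and value of joint each of key_bar, key_square, key_plus below 0.002 m and x of plate_nose in the frame of slot_end above -0.005 m and y of plate_nose in the frame of slot_end between -0.005 and 0.005 m and z of plate_nose in the frame of slot_end between -0.004 and 0.008 m and angle between the x axis of plate and the x axis of tile_press, either way round below 0.08 rad and angle between plate's own z axis and vertical below 0.1 rad), for 0.05 s.
5. all keys out again (all of step 3), for 0.05 s.
6. the square key is at least 7 mm in, the other keys out (value of joint key_square above 0.007 m and value of joint each of key_bar, key_round, key_plus below 0.002 m and x of plate_nose in the frame of slot_end above -0.005 m and y of plate_nose in the frame of slot_end between -0.005 and 0.005 m and z of plate_nose in the frame of slot_end between -0.004 and 0.008 m and angle between the x axis of plate and the x axis of tile_press, either way round below 0.08 rad and angle between plate's own z axis and vertical below 0.1 rad), for 0.05 s.
At the end, for the whole second after the job is handed in: The plate lies at rest in the slot: leading edge within 5 mm of the end wall, within 5 mm sideways and 0.08 rad of straight, flat on the slot floor (within 8 mm); all four keys are out again (under 2 mm) (all of step 5 and x of plate_nose in the frame of slot_end above -0.005 m and y of plate_nose in the frame of slot_end between -0.005 and 0.005 m and z of plate_nose in the frame of slot_end between -0.004 and 0.008 m and angle between the x axis of plate and the x axis of tile_press, either way round below 0.08 rad and angle between plate's own z axis and vertical below 0.1 rad and linear speed of plate below 0.02 m/s); the robot touches nothing.
It fails at once if a key is pressed with more than 25 N (contact force between any of key_bar, key_round, key_square, key_plus and anything else above 25 N).
It fails at once if the plus key is pressed more than 3 mm (value of joint key_plus above 0.003 m).
It fails at once if two keys are pressed together (each over 3 mm) (value of joint each of key_bar, key_round above 0.003 m or value of joint each of key_bar, key_square above 0.003 m or value of joint each of key_round, key_square above 0.003 m).
It fails at once if a bystander is moved more than 30 mm (distance of any of glaze_jar, brush_pot, bowl, test_tiles, wood_rib, clay_knife from where it was at the start of the episode above 0.03 m).
It also fails if it takes over 72 s, if anything falls off the work surface, if the arm or the gripper's body presses on something with over 40 N, if the wrist force passes 120 N, or if a joint passes its speed limit or range.

### The arm

A 6-joint arm with a two-finger parallel gripper is mounted at the origin on the work surface. World frame = base frame: x ahead of the robot, y to its left, z up, the work surface at z = 0. Lengths are in m, angles in rad, forces in N, time in s.
With the tool pointing down it reaches from about 0.35 to 0.8 m from the base axis. Payload 7.3 kg.
Tool frame: the origin (TCP) lies on the front face of the gripper's body, between the roots of the fingers; the fingertips stand 73 mm ahead of it and the grasp point (between the pads) lies pinch_z ahead of it (pinch_z is the distance from the TCP to the grasp point, in m); z points along the fingers, y is the line along which they close (so a half turn about z gives the same grasp; the last joint's range is limited). The gripper opens to 85 mm and grips with 20 to 120 N. Pads are 22 mm wide; open, the fingers measure 114 mm over their backs; the gripper's body (76 mm by 85 mm) begins 54 mm behind the grasp point. The pads swing forward as they close: fully open they stand 13 mm farther back than shut.
Start: joints at [-1.414, 0.342, 1.524, -0, 1.275, -0.146], TCP at [0.157, -0.501, 0.304] pointing down, gripper open.
Joint ranges: [-2.53, 2.53], [-0.77, 2.02], [0.04, 2.7], [-1, 4.14], [0.28, 2.66], [-3.11, 3.11]. Speed limits (rad/s): [2.57, 2.57, 3.14, 3.14, 3.14, 3.14].

### API

Orientations are given as [roll, pitch, yaw] about the fixed x, y, z axes, in that order (R = Rz(yaw) Ry(pitch) Rx(roll)).
In Python, from cell import read_state, snapshot, job_done, pinch_z gives the robot as it stands.
- The arm moves only by the tool servo_tool, never from a script. Its arguments are lists of equal length, an entry for each row: "linear": the shift along the tool's x, y, z as a fraction of full scale, a list of three; "roll": the turn about the tool's z as a fraction of full scale. In form: {"linear": [[dx, dy, dz], ...], "roll": [roll, ...]}. A call has exactly 10 rows; each row shifts and turns the commanded pose from where the row before left it, along the tool's axes as they then stand; what a row does not reach is not made up. Full scale, the value 1, is 80 mm for a shift and 45 degrees for a turn. A row lasts 1/8 s, in which the tool goes at most 62.5 mm and 10.7 degrees, less where a joint would pass 70% of its speed; a pose out of reach is approached as far as the arm can. A call with a number of a shift or a turn outside -1 to 1 is refused whole. A call with a gripper value outside its range is refused whole. "jaw" is the opening, from 0 (shut) to 1 (fully open), set as the call begins (left out, the last holds). The fingers move at their own pace and stop on an object; the grip force is fixed at half the most. Time passes only in rows, so rows that do not move let the fingers close, or fill a call up. It gives the time, the measured TCP pose, the force, the opening and the grip force at its end, in the units of the state.
- read_state(): the state, without advancing time (a new reading comes with each control period).
- snapshot(name): name is "scene" or "side" or "wrist"; returns a dict with "pixels" (420x560x3 uint8, red, green, blue), "range_z" (420x560 float32, m along the optical axis (not along the pixel's ray), 0 where there is no reading), "vertical_fov" (degrees; the focal length in pixels is half the picture's height over the tangent of half this angle, whatever the lens; pixels are square), "cx", "cy" (the principal point, pixels), "origin" and "attitude" of the camera in the world. Camera axes: x right, y down, z forward; pixel columns grow to the right and rows downward; lengths in m; the calibration is good to about 2 mm. The wrist camera is an equidistant fisheye: a pixel r from the principal point sees the ray r / f radians off the axis. A picture is of the moment at which its call begins.
- job_done(): hands the job in; it is judged then, once.
The state is a dict: "time": time; "q": joint angles; "joint_vel": joint speeds; "tau": joint torques, N m; "eef_pos": TCP position; "orientation": TCP orientation; "contact_force": force on the tool from outside, world axes, zero at the start; "moment": the same for the moment, N m; "opening": finger opening in m; "grasp_force": force on a finger pad.
Only numpy, scipy, OpenCV 4.12 (cv2) and the standard library are available. Lean on these libraries where they do the work, as an engineer would, in place of code of your own. Each camera call takes 0.05 s, during which the arm holds its last target. There are 200 camera calls.

## Working session

There is one attempt and no reset: what is moved stays moved. The work goes in short steps, Python scripts to look and compute and a tool call to move; the robot and the scene stay as the last step left them, time stands still between calls to the robot, and variables do not carry over. Pictures are saved under pics/ and viewed, at most 10 in all, crops included, and the job is handed in when it is done.

Besides the shell and the picture viewer there is one more tool, called after ">>>" by a JSON object that holds its "fn" and its "kwargs". servo_tool: Moves the arm, as the interface text tells. Its arguments: {"type":"object","properties":{"linear":{"type":"array"},"roll":{"type":"array"},"jaw":{"type":"number"}},"required":["linear","roll"]}

```bash
mkdir -p pics; cat > h.py <<'E'
import numpy as np, cv2
from cell import *
from scipy.spatial.transform import Rotation as R
def cam(n):
    s=snapshot(n); s['f']=210/np.tan(np.radians(s['vertical_fov'])/2)
    a=np.array(s['attitude'],float); s['Rm']=a if a.shape==(3,3) else R.from_euler('xyz',a).as_matrix(); return s
def save(s,name): cv2.imwrite('pics/'+name,s['pixels'][:,:,::-1])
def cloud(s):
    v,u=np.mgrid[0:420,0:560]; z=s['range_z']
    x=(u-s['cx'])/s['f'];y=(v-s['cy'])/s['f']
    P=np.stack([x*z,y*z,z],-1)@s['Rm'].T+np.array(s['origin']); P[z==0]=np.nan; return P
E
python3 - <<'E'
from h import *
for n in('scene','side'):
    s=cam(n);save(s,n+'0.png');print(n,s['attitude'],s['origin'],s['vertical_fov'],s['cx'],s['cy'])
print(read_state(),pinch_z)
E
```

```text
scene [-2.46687897  0.00736105  2.46701299] [0.92538343 0.53860513 1.01250817] 49.277218708540616 281.50440409586395 212.27428386485562
side [-2.43345217 -0.01724662 -2.77379365] [0.28071762 0.59730921 0.91777526] 50.21503236155273 281.7673839184596 207.26536176527125
{'time': 0.1, 'q': array([-1.41400216e+00,  3.42652289e-01,  1.52494433e+00,  1.84293668e-06,
        1.27540253e+00, -1.46012995e-01]), 'joint_vel': array([-0.00050127, -0.00236308, -0.00281579, -0.0001724 ,  0.00014984,
        0.00027214]), 'tau': array([ 2.03658070e-03, -4.34448373e+01, -2.46490538e+01, -1.52858847e-04,
        4.75286346e-03,  1.24928718e-05]), 'eef_pos': array([ 0.15652836, -0.50084238,  0.30328781]), 'orientation': array([-3.14020139e+00, -2.06380579e-04,  3.02806480e-01]), 'contact_force': array([-0.2232267 ,  0.35393448,  1.11053814]), 'moment': array([-0.01643455,  0.0145926 , -0.06578785]), 'grasp_force': 0.0, 'opening': 0.08521788620647762} 0.0539
```

View images.

View pics/scene0.png

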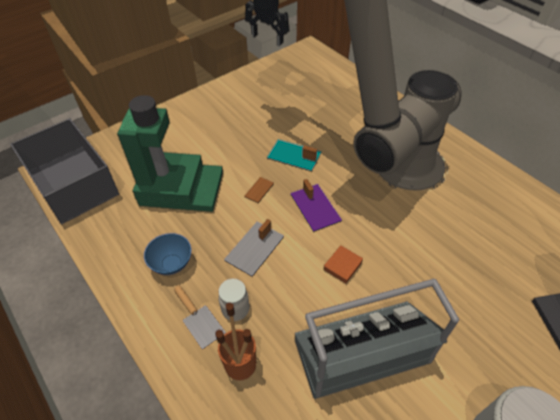

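View pics/side0.png

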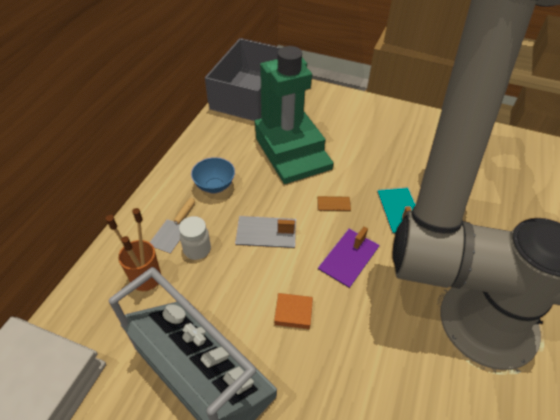

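Scene view: grey plate with its grip at about (255,248)/(265,229), green press at (180,170) with its feed table facing right, desk keys at (325,337), (350,327), (378,320), (405,312). Side view: plate at (266,232), press at (290,140), keys at (174,314) to (238,378), and the plus is second. Next I measure them.

```bash
cat > m.py <<'E'
from h import *
def big(m,seed):
    n,l=cv2.connectedComponents(m.astype(np.uint8)); return l==l[seed[1],seed[0]]
def rect(P,m):
    return cv2.minAreaRect((P[m][:,:2]*1000).astype(np.float32))
if __name__=='__main__':
  for n,ps,gs,pr in(('scene',(245,255),(265,229),(195,190)),('side',(258,232),(286,227),(300,170))):
    s=cam(n);P=cloud(s);hsv=cv2.cvtColor(s['pixels'],cv2.COLOR_RGB2HSV);H,S,V=[hsv[...,i].astype(int) for i in range(3)];Z=P[...,2]
    m=big((S<60)&(V>90)&(Z<.02),ps);print(n,'plate',m.sum(),rect(P,m),np.median(Z[m]))
    m=big((Z>.04)&(Z<.06),gs);print('grip',m.sum(),rect(P,m),np.median(Z[m]))
    g=(H>60)&(H<95)&(S>90)
    for lo,hi in((.025,.036),(.065,.076),(.28,.32)):
        m=g&(Z>lo)&(Z<hi);m=cv2.morphologyEx(m.astype(np.uint8),cv2.MORPH_OPEN,np.ones((3,3)))>0
        if m.sum()>5:print('press',lo,m.sum(),rect(P,m),np.median(Z[m]))
    k=(S<50)&(V>150)&(Z>.06)&(Z<.2)&(P[...,0]>.2)
    nn,l,st,c=cv2.connectedComponentsWithStats(k.astype(np.uint8))
    for i in range(1,nn):
        if st[i,4]>40: q=P[l==i];print('key',c[i],st[i],np.round(np.nanmean(q,0),4))
    x0,y0,w=(290,270,180) if n=='scene' else (100,260,190)
    cv2.imwrite(f'pics/k_{n}.png',cv2.resize(s['pixels'][y0:y0+150,x0:x0+w,::-1],None,fx=4,fy=4,interpolation=cv2.INTER_CUBIC))
E
python3 m.py
```

```text
scene plate 1442 ((559.4466552734375, -46.897247314453125), (152.85348510742188, 90.922607421875), 18.52033805847168) 0.007852982614750759
grip 92 ((511.5282897949219, -62.76746368408203), (46.0994873046875, 15.213079452514648), 16.474138259887695) 0.04879822711766518
press 0.025 908 ((568.90869140625, -318.7231750488281), (157.4122314453125, 131.17996215820312), 44.36322021484375) 0.029708778858244522
press 0.065 1460 ((620.1357421875, -371.45794677734375), (159.1602783203125, 155.50546264648438), 44.56782150268555) 0.06973591587235489
key [231.54488518 290.2776618 ] [219 279  26  23 479] [0.6997 0.0637 0.0899]
key [404.06185567 309.70103093] [395 306  19   9  97] [0.4434 0.3467 0.1121]
key [376.6875 316.375 ] [371 313  12   8  64] [0.4992 0.3201 0.1095]
key [350.76422764 326.7804878 ] [342 322  20  12 123] [0.5606 0.3038 0.1141]
key [324.72463768 332.46376812] [319 330  13   7  69] [0.6111 0.2788 0.1132]
key [527.89719626 405.1682243 ] [ 496  387   64   33 1712] [0.4374 0.6202 0.1588]
side plate 1372 ((556.1472778320312, -46.432289123535156), (148.19247436523438, 93.97148132324219)
[... 200 characters left out ...]
9990234375), (157.33596801757812, 79.42243957519531), 45.44137191772461) 0.02884488956929987
press 0.065 1346 ((617.6658325195312, -371.6035461425781), (158.91452026367188, 163.23175048828125), 43.607913970947266) 0.06870655665030362
key [191.6855792  226.57446809] [179 217  27  20 423] [0.6966 0.064  0.0893]
key [175.53977273 311.03977273] [166 305  19  14 176] [0.6131 0.2771 0.1122]
key [ 35.26457671 369.98576405] [   0  318   94  102 6603] [0.8093 0.4639 0.0788]
key [194.90384615 332.5625    ] [184 324  21  20 208] [0.5562 0.3032 0.1125]
key [218.23529412 353.06617647] [210 347  18  13 136] [0.4976 0.3225 0.1107]
key [235.67307692 372.66346154] [229 367  14  13 104] [0.4518 0.3445 0.1133]
```

```bash
python3 - <<'E'
import cv2,numpy as np
a=cv2.imread('pics/k_scene.png');b=cv2.imread('pics/k_side.png')
h=300
o=np.vstack([cv2.resize(x,(int(x.shape[1]*h/x.shape[0]),h)) if 0 else cv2.resize(x,(400,300)) for x in(a,b)])
cv2.imwrite('pics/kk.png',o)
E
```

```text
(no output)
```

View pics/kk.png

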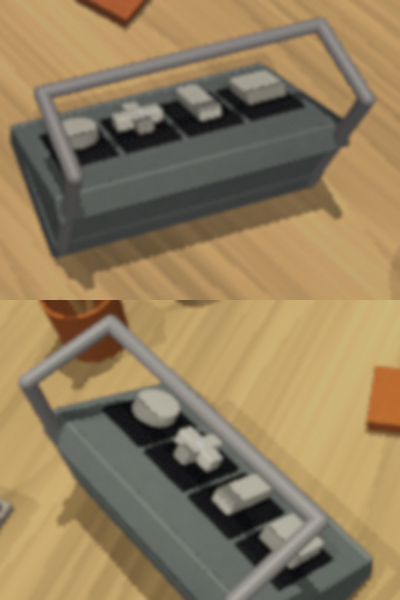

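Crops: keys from left to right in the scene view are round, plus, bar, square (round at the high-x end). Back posts and bar are on the +y side. Refining the press and desk by fits.

```bash
cat > d.py <<'E'
from h import *
for n in('scene','side'):
    s=cam(n);P=cloud(s);hsv=cv2.cvtColor(s['pixels'],cv2.COLOR_RGB2HSV);H,S,V=[hsv[...,i].astype(int) for i in range(3)];Z=P[...,2]
    # desk
    a=np.radians(-21.0)
    for it in range(3):
        v=np.array([-np.cos(a),-np.sin(a),0]);x=np.array([-v[1]*-1,0,0]) # row dir
        ex=np.array([-np.sin(a),np.cos(a),0]);ey=np.array([-np.cos(a),-np.sin(a),0])
        c,sn=np.cos(np.radians(40)),np.sin(np.radians(40))
        up=ex*c+np.array([0,0,sn]);nz=-ex*sn+np.array([0,0,c])
        O=np.array([.53,.312,.112]);D=P-O
        A,B,C=D@up,D@ey,D@nz
        m=(abs(A)<.06)&(abs(B)<.13)&(abs(C)<.05)
        k=m&(S<50)&(V>140)
        top=np.percentile(C[k],80); t=k&(abs(C-top)<.004)
        q=D[t]; L=np.polyfit(B[t],A[t],1); 
        break
    print(n,'topC',top,'median face C',np.percentile(C[m&~k],[10,50,90]))
    nn,l,st,cc=cv2.connectedComponentsWithStats(t.astype(np.uint8))
    for i in range(1,nn):
        if st[i,4]>15:
            w=l==i;r=lambda X:np.round([X[w].min()*1e3,X[w].max()*1e3],1);print(np.round(cc[i]),st[i,4],'A',r(A),'B',r(B),'mid',np.round((O+up*(A[w].min()+A[w].max())/2+ey*(B[w].min()+B[w].max())/2+nz*np.median(C[w]))*1e3,1),'C',np.median(C[w]))
    # face plane normal fit
    f=m&(abs(C-np.median(C[m&~k]))<.006)&~k
    X=P[f]-P[f].mean(0);w_=np.linalg.svd(X,full_matrices=False)[2][2];w_*=np.sign(w_[2]);print('normal tilt',np.degrees(np.arccos(w_[2])),'az',np.degrees(np.arctan2(w_[1],w_[0]))+180)
    # bar
    e=(Z>.19)&(Z<.24)&(S<70)&(abs(D@ey)<.125)&(abs(D@ex)<.1)
    q=P[e]; 
    if e.sum()>20:
        L=cv2.fitLine(q.astype(np.float32),cv2.DIST_HUBER,0,.01,.01).ravel();print('bar',e.sum(),'az',np.degrees(np.arctan2(L[1],L[0])),'pt',L[3:], 'ex off',np.mean(D[e]@ex),'z pct',np.percentile(q[:,2],[5,50,95]))
    # press
    g=(H>60)&(H<95)&(S>90)
    for yaw in(-44.5,-45.5):
        th=np.radians(yaw);px=np.array([np.cos(th),np.sin(th)]);py=np.array([-px[1],px[0]])
        for lo,hi in((.026,.034),(.066,.074)):
            m=g&(Z>lo)&(Z<hi);u=P[m][:,:2]@px;w=P[m][:,:2]@py
            print('press',yaw,lo,'px',np.round(np.percentile(u,[.5,2,98,99.5])*1e3,1),'py',np.round(np.percentile(w,[.5,2,98,99.5])*1e3,1))
E
python3 d.py
```

```text
scene topC 0.001647941470383683 median face C [-0.02421174 -0.01892491 -0.00471768]
[404. 310.] 111 A [-14.2  17.5] B [ 74.7 111.7] mid [443.6 347.1 112.4] C -0.0008798312555186517
[377. 317.] 75 A [-22.6  15.2] B [21.9 41.8] mid [499.2 320.7 109.7] C 0.00014891881706417673
[350. 326.] 109 A [-18.6  14.8] B [-52.4  -9.4] mid [558.2 299.1 111.4] C 0.0008550844743732558
[325. 333.] 87 A [-16.5  15.1] B [-100.8  -73.8] mid [610.9 278.9 113.2] C 0.0021405129380142394
normal tilt 39.4628338302785 az 68.35320112866
bar 973 az -22.355106 pt [0.5456906  0.31240758 0.22431347] ex off 0.01412037238258061 z pct [0.21897123 0.22410621 0.22720321]
press -44.5 0.026 px [565.  566.2 751.5 772.4] py [ 95.1  99.4 248.6 250.2]
press -44.5 0.066 px [625.1 626.3 769.8 777.3] py [ 94.4  97.7 247.3 248.9]
press -45.5 0.026 px [561.6 563.1 747.1 768. ] py [105.6 109.6 260.5 261.5]
press -45.5 0.066 px [621.9 623.  765.4 773.1] py [106.3 109.3 259.7 261.3]
side topC 0.0020081878810635292 median face C [-0.02451577 -0.01933506 -0.00965769]
[175. 311.] 182 A [-21.4  17.7] B [-110.   -69.8] mid [612.9 277.1 11
[... 195 characters left out ...]
C 0.0001980162450074133
[235. 373.] 106 A [-16.3  19.4] B [76.5 94.7] mid [450.6 344.  112.7] C -0.0004256483302469698
[248. 383.] 33 A [-12.6  16.5] B [108.8 115. ] mid [426.2 353.9 112.7] C -0.0007593540628495363
normal tilt 39.249540056230934 az 67.75464153007614
bar 1370 az -20.648949 pt [0.52434134 0.32027897 0.2231954 ] ex off 0.012079379265611832 z pct [0.2183164  0.2239378  0.22666589]
press -44.5 0.026 px [561.1 562.6 682.9 729.3] py [ 91.8  94.2 245.5 246.2]
press -44.5 0.066 px [621.6 623.3 764.6 777.5] py [ 90.6  92.8 244.1 245.7]
press -45.5 0.026 px [557.6 559.6 678.5 724.9] py [102.2 104.5 257.3 258.1]
press -45.5 0.066 px [618.3 620.4 760.3 773.3] py [102.4 104.5 256.2 257.9]
```

>>> {"fn": "servo_tool", "kwargs": {"linear": [[0.55,-0.24,0],[0.55,-0.24,0],[0.55,-0.24,0],[0.55,-0.24,0],[0.55,-0.24,0],[0.55,-0.24,0],[0.55,-0.24,0],[0.55,-0.24,0],[0,0,0],[0,0,0]], "roll": [0,0,0,0,0,0,0,0,0,0], "jaw": 1}}

```text
time: 1.55
eef_pos: [0.4464, -0.2497, 0.3037]
orientation: [-3.142, 0.001, 0.303]
contact_force: [-0.0, 0.3, 0.8]
opening: 0.0855
grasp_force: 0.0
```

```bash
python3 - <<'E'
from h import *
s=cam('wrist');save(s,'w1.png');print(s['attitude'],s['origin'],s['vertical_fov'],s['cx'],s['cy'],read_state()['eef_pos'],read_state()['q'])
E
```

```text
[ 2.84530056e+00  2.93719144e-04 -1.26748428e+00] [ 0.51801992 -0.22751934  0.37356584] 65.70646984690485 279.8151239338639 206.82342898573089 [ 0.44614898 -0.25010178  0.30382103] [-6.60623591e-01  3.17492548e-01  1.56041490e+00 -5.29548718e-04
  1.26394050e+00  6.08093978e-01]
```

View pics/w1.png

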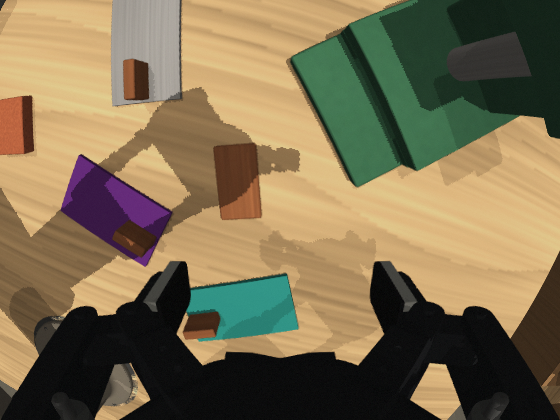

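The wrist view shows the feed table's front corners at (290,61) and (357,187), the block's front edge from (345,28) to (412,170), and the plate's grip at (136,80).

```bash
cat >> h.py <<'E'
def wcast(s,u,v):
    x=(np.asarray(u,float)-s['cx'])/s['f'];y=(np.asarray(v,float)-s['cy'])/s['f'];r=np.hypot(x,y)+1e-9
    return np.stack([np.sin(r)*x/r,np.sin(r)*y/r,np.cos(r)],-1)@s['Rm'].T
def onz(s,uv,z):
    uv=np.array(uv,float);d=wcast(s,uv[:,0],uv[:,1]);o=np.array(s['origin']);return o+d*((z-o[2])/d[:,2])[:,None]
E
python3 - <<'E'
from h import *
s=cam('wrist');hsv=cv2.cvtColor(s['pixels'],cv2.COLOR_RGB2HSV);H,S,V=[hsv[...,i].astype(int) for i in range(3)]
v,u=np.mgrid[0:420,0:560];d=wcast(s,u,v);fz=np.array(s['Rm'])[:,2]
P=np.array(s['origin'])+d*(s['range_z']/(d@fz))[...,None];Z=P[...,2]
g=(H>55)&(H<100)&(S>80)
def lines(m,name,z):
    q=onz(s,np.stack([u[m],v[m]],-1),z)[:,:2]*1000
    r=cv2.minAreaRect(q.astype(np.float32));print(name,m.sum(),r,np.median(Z[m]))
    return q
t=g&(Z>.026)&(Z<.034);q=lines(t,'table',.03)
b=g&(Z>.066)&(Z<.074);qb=lines(b,'block',.07)
for q,nm in((q,'table'),(qb,'block')):
    th=np.radians(-45.3);px=np.array([np.cos(th),np.sin(th)]);py=np.array([-px[1],px[0]])
    U,W=q@px,q@py
    def edge(a,b,f,lo,hi,step=4):
        xs=np.arange(lo,hi,step);pts=[(x,f(b[(a>=x)&(a<x+step)])) for x in xs if ((a>=x)&(a<x+step)).sum()>2];pts=np.array(pts)
        l=np.polyfit(pts[:,0]+step/2,pts[:,1],1);return np.degrees(np.arctan(l[0])),np.median(pts[:,1]),np.std(pts[:,1]-np.polyval(l,pts[:,0]+2))
    print(nm,'W',W.min(),W.max(),'front',edge(W,U,np.min,W.min()+5,W.max()-5),'sideW-',edge(U,W,np.min,U.min()+4,U.min()+54),'sideW+',edge(U,W,np.max,U.min()+4,U.min()+50))
lines((S>80)&(Z>.043)&(Z<.056)&(u<200)&(v<120),'grip',.05)
lines((S<60)&(V>100)&(Z>.003)&(Z<.013)&(u<200)&(v<120)&(u>100),'plate',.008)
E
```

```text
table 8341 ((542.7177124023438, -298.62872314453125), (157.73626708984375, 65.59349060058594), 45.147865295410156) 0.029822302343611884
block 13999 ((613.3461303710938, -368.8662109375), (158.2119903564453, 147.58953857421875), 45.32276916503906) 0.06984875161066917
table W 96.70545948839631 254.7049545660199 front (np.float64(-0.5605483088362407), np.float64(561.633327169088), np.float64(0.1783999199351771)) sideW- (np.float64(0.6283109727345944), np.float64(97.23413312966272), np.float64(0.23861026095550633)) sideW+ (np.float64(0.5481562972277352), np.float64(254.30529337810742), np.float64(0.16431936268310987))
block W 96.94137310521212 255.34911799315364 front (np.float64(-0.5288141706956462), np.float64(620.6019805377757), np.float64(0.36018213228033547)) sideW- (np.float64(0.18557944074140753), np.float64(97.5365544807605), np.float64(0.25365866049811986)) sideW+ (np.float64(0.7761852557356482), np.float64(254.90601663710055), np.float64(0.11332859680845946))
grip 531 ((510.29083251953125, -65.31430053710938), (43.465599060058594, 15.783199310302734), 16.873258590698242) 0.04959214800696765
plate 5879 ((551.6129150390625, -49.93666076660156), (136.71884155273438, 89.61991882324219), 18.233259201049805) 0.007976468471744436
```

>>> {"fn": "servo_tool", "kwargs": {"linear": [[0.3,-0.39,0],[0.3,-0.39,0],[0.3,-0.39,0],[0.3,-0.39,0],[0.28,-0.4,0],[0,0,0.55],[0,0,0.55],[0,0,0.55],[0,0,0.5],[0,0,0]], "roll": [-0.02,0,0,0,0,0,0,0,0,0]}}

```text
time: 2.9
eef_pos: [0.5089, -0.0645, 0.1297]
orientation: [-3.138, 0.005, 0.317]
contact_force: [0.2, 0.3, -0.1]
opening: 0.0853
grasp_force: 0.0
```

```bash
python3 - <<'E'
from h import *
s=cam('wrist');save(s,'w2.png');print(read_state()['eef_pos'])
E
```

```text
[ 0.51019554 -0.06465497  0.13169614]
```

View pics/w2.png

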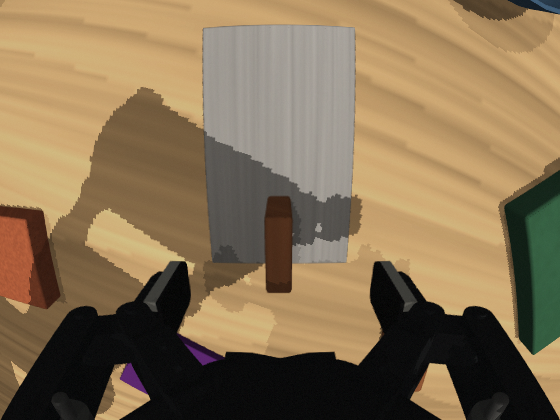

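Grip is centred between the fingers at (279,245). Lowering and closing.

>>> {"fn": "servo_tool", "kwargs": {"linear": [[0,0,0.28],[0,0,0.26],[0,0,0],[0,0,0],[0,0,0],[0,0,0],[0,0,0],[0,0,0],[0,0,0],[0,0,0]], "roll": [0,0,0,0,0,0,0,0,0,0], "jaw": 1}}

```text
time: 4.2
eef_pos: [0.5107, -0.0638, 0.0886]
orientation: [3.142, 0.0, 0.319]
contact_force: [-0.6, -0.2, -0.1]
opening: 0.0852
grasp_force: 0.0
```

>>> {"fn": "servo_tool", "kwargs": {"linear": [[0,0,0],[0,0,0],[0,0,0],[0,0,0],[0,0,0],[0,0,0],[0,0,0],[0,0,-0.25],[0,0,-0.25],[0,0,0]], "roll": [0,0,0,0,0,0,0,0,0,0], "jaw": 0}}

```text
time: 5.45
eef_pos: [0.5111, -0.0639, 0.1293]
orientation: [3.14, -0.002, 0.319]
contact_force: [-0.2, 0.2, -2.1]
opening: 0.0129
grasp_force: 58.8
```

>>> {"fn": "servo_tool", "kwargs": {"linear": [[0,0,-0.4],[0,0,-0.4],[0,0,0],[0,0,0],[0,0,0],[0,0,0],[0,0,0],[0,0,0],[0,0,0],[0,0,0]], "roll": [0,0,0.175,0.175,0.175,0.175,0.175,0.175,0.175,0.175]}}

```text
time: 6.7
eef_pos: [0.5101, -0.0636, 0.1912]
orientation: [3.14, 0.002, -0.786]
contact_force: [-0.2, 0.0, -2.5]
opening: 0.013
grasp_force: 58.9
```

>>> {"fn": "servo_tool", "kwargs": {"linear": [[0.22,0.45,0],[0.22,0.45,0],[0.22,0.45,0],[0.22,0.44,0],[0,0,0.3],[0,0,0.3],[0,0,0.1],[0,0,0],[0,0,0],[0,0,0]], "roll": [0,0,0,0,0,0,0,0,0,0]}}

```text
time: 7.95
eef_pos: [0.4602, -0.2151, 0.1374]
orientation: [-3.141, -0.002, -0.781]
contact_force: [0.3, 0.5, -2.6]
opening: 0.0134
grasp_force: 59.2
```

```bash
python3 - <<'E'
from h import *
s=cam('wrist');save(s,'w3.png');print(read_state()['eef_pos'],read_state()['orientation'])
E
```

```text
[ 0.46019132 -0.21514029  0.13737903] [-3.14138985e+00 -1.47825462e-03 -7.80844599e-01]
```

View pics/w3.png

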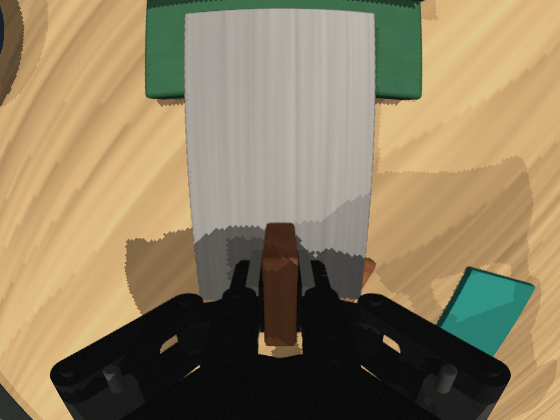

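The plate hangs straight and level over the feed table: nose corners (185,13)/(375,13), table corners (146,99)/(421,98).

```bash
python3 - <<'E'
from h import *
s=cam('wrist');hsv=cv2.cvtColor(s['pixels'],cv2.COLOR_RGB2HSV);H,S,V=[hsv[...,i].astype(int) for i in range(3)]
st=read_state();T=np.array(st['eef_pos']);Rt=R.from_euler('xyz',st['orientation']).as_matrix()
g=(H>55)&(H<100)&(S>80);p=(S<60)&(V>90)
def ed(m,rows,z,umin,umax):
    L=[];Rr=[]
    for r in rows:
        c=np.where(m[r,umin:umax])[0]+umin;L.append((c.min()-.5,r));Rr.append((c.max()+.5,r))
    a=(onz(s,L,z)-T)@Rt*1e3;b=(onz(s,Rr,z)-T)@Rt*1e3
    for nm,q in(('L',a),('R',b)):
        l=np.polyfit(q[:,0],q[:,1],1);print(nm,'x',q[0,0].round(1),q[-1,0].round(1),'y',np.median(q[:,1]).round(2),'angle',np.degrees(np.arctan(l[0])).round(2))
    print('mid',(np.median(a[:,1])+np.median(b[:,1]))/2,'width',np.median(b[:,1])-np.median(a[:,1]))
print('plate near nose');ed(p,range(20,100,5),T[2]-.0806,150,420)
print('table');ed(g,range(15,92,5),.03,120,450)
q=(onz(s,[(280,r) for r in np.where(p[:60,280])[0][:1]],T[2]-.0806)-T)@Rt*1e3;print('nose',q)
r=[np.where(g[:,c])[0].max()+.5 for c in(150,160,170,390,400,415)];print('front',((onz(s,list(zip((150,160,170,390,400,415),r)),.03)-T)@Rt*1e3).round(1))
E
```

```text
plate near nose
L x 120.7 83.7 y -45.39 angle -0.24
R x 120.6 83.6 y 44.22 angle -0.41
mid -0.5855357308706317 width 89.61878268996077
table
L x 135.0 90.0 y -76.91 angle -0.02
R x 135.8 90.3 y 79.89 angle 0.3
mid 1.4925929478620503 width 156.79543556482167
nose [[124.1086642   -0.30146831  80.75030762]]
front [[  85.4  -73.7  107.4]
 [  84.3  -67.6  107.4]
 [  84.4  -61.5  107.4]
 [-142.9   92.5  107.1]
 [  83.7   66.9  107.4]
 [  85.1   76.2  107.4]]
```

>>> {"fn": "servo_tool", "kwargs": {"linear": [[0,0.015,0.12],[0,0,0.1],[0,0,0],[0.15,0,0],[0.15,0,0],[0.15,0,0],[0.1,0,0],[0,0,0],[0,0,0],[0,0,0]], "roll": [0.01,0,0,0,0,0,0,0,0,0]}}

```text
time: 9.3
eef_pos: [0.4898, -0.2469, 0.1191]
orientation: [3.141, 0.0, -0.789]
contact_force: [0.3, -0.7, -2.2]
opening: 0.0129
grasp_force: 59.2
```

>>> {"fn": "servo_tool", "kwargs": {"linear": [[0.1,0,0],[0.1,0,0],[0.1,0,0],[0.1,0,0],[0.1,0,0],[0.1,0,0.005],[0.06,0,0.005],[0,0,0],[0,0,0],[0,0,0]], "roll": [0,0,0,0,0,0,0,0,0,0]}}

```text
time: 10.55
eef_pos: [0.5275, -0.2848, 0.1188]
orientation: [-3.142, -0.001, -0.789]
contact_force: [-0.9, 1.2, 5.6]
opening: 0.0133
grasp_force: 60.2
```

>>> {"fn": "servo_tool", "kwargs": {"linear": [[0.02,0,0],[0.02,0,0],[0.02,0,0],[0,0,0],[0,0,0],[0,0,0],[0,0,0],[0,0,0],[0,0,0],[0,0,0]], "roll": [0,0,0,0,0,0,0,0,0,0]}}

```text
time: 11.8
eef_pos: [0.5302, -0.2873, 0.1188]
orientation: [3.142, 0.001, -0.789]
contact_force: [-4.3, 3.8, 8.2]
opening: 0.0131
grasp_force: 60.9
```

>>> {"fn": "servo_tool", "kwargs": {"linear": [[0.02,0,0],[0.02,0,0],[0,0,0],[0,0,0],[0,0,0],[0,0,0],[0,0,0],[0,0,0],[0,0,0],[0,0,0]], "roll": [0,0,0,0,0,0,0,0,0,0]}}

```text
time: 13.05
eef_pos: [0.5317, -0.2888, 0.1188]
orientation: [3.141, 0.004, -0.789]
contact_force: [-7.2, 6.9, 12.3]
opening: 0.0131
grasp_force: 61.4
```

>>> {"fn": "servo_tool", "kwargs": {"linear": [[0.02,0,-0.008],[0.02,0,0],[0.02,0,0],[0,0,0],[0,0,0],[0,0,0],[0,0,0],[0,0,0],[0,0,0],[0,0,0]], "roll": [0,0,0,0,0,0,0,0,0,0]}}

```text
time: 14.3
eef_pos: [0.5322, -0.2894, 0.1188]
orientation: [3.14, 0.015, -0.788]
contact_force: [-20.1, 16.8, 19.5]
opening: 0.0132
grasp_force: 62.5
```

```bash
python3 - <<'E'
from h import *
s=cam('wrist');save(s,'w4.png');print(read_state()['eef_pos'])
E
```

```text
[ 0.53216404 -0.28940522  0.11878495]
```

View pics/w4.png

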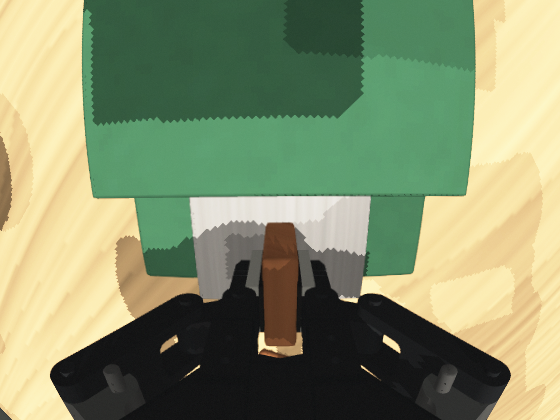

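Hard stop reached (force jumps with no more travel), and the plate sits straight in the slot, with about 68 mm outside at (280,245). Relieve and let go.

>>> {"fn": "servo_tool", "kwargs": {"linear": [[-0.02,0,0],[-0.01,0,0],[0,0,0],[0,0,0],[0,0,0],[0,0,0],[0,0,0],[0,0,0],[0,0,0],[0,0,0]], "roll": [0,0,0,0,0,0,0,0,0,0]}}

```text
time: 15.6
eef_pos: [0.5319, -0.2892, 0.1188]
orientation: [3.14, 0.009, -0.788]
contact_force: [-12.3, 11.5, 13.8]
opening: 0.0133
grasp_force: 61.6
```

>>> {"fn": "servo_tool", "kwargs": {"linear": [[0,0,0],[0,0,0],[0,0,0],[0,0,0],[0,0,0],[0,0,0],[0,0,0],[0,0,0],[0,0,-0.3],[0,0,-0.5]], "roll": [0,0,0,0,0,0,0,0,0,0], "jaw": 0.6}}

```text
time: 16.85
eef_pos: [0.5339, -0.2915, 0.1822]
orientation: [3.141, 0.004, -0.789]
contact_force: [0.7, -0.5, 0.0]
opening: 0.0513
grasp_force: 0.0
```

>>> {"fn": "servo_tool", "kwargs": {"linear": [[0,0,-0.5],[0,0,-0.5],[0,0,-0.3],[0,0,0],[0,0,0],[0,0,0],[0,0,0],[0,0,0],[0,0,0],[0,0,0]], "roll": [0,0,0,0,0,0,0,0,0,0]}}

```text
time: 18.1
eef_pos: [0.5346, -0.2919, 0.287]
orientation: [3.142, -0.0, -0.789]
contact_force: [-0.2, -0.2, -0.3]
opening: 0.0511
grasp_force: 0.0
```

```bash
python3 - <<'E'
from h import *
s=cam('wrist');hsv=cv2.cvtColor(s['pixels'],cv2.COLOR_RGB2HSV);H,S,V=[hsv[...,i].astype(int) for i in range(3)]
v,u=np.mgrid[0:420,0:560];d=wcast(s,u,v)
P=np.array(s['origin'])+d*(s['range_z']/(d@s['Rm'][:,2]))[...,None];Z=P[...,2]
th=-.781;px=np.array([np.cos(th),np.sin(th)]);py=np.array([-px[1],px[0]])
def pr(n,m,z):
    q=onz(s,np.stack([u[m],v[m]],-1),z)[:,:2]*1e3;U,W=q@px,q@py;print(n,m.sum(),np.median(Z[m]),'U',np.percentile(U,[.3,99.7]).round(1),'W',np.percentile(W,[.3,99.7]).round(1),cv2.minAreaRect(q.astype(np.float32))[2])
R_=(S<70)&(V>60);g=(H>55)&(H<100)&(S>80)
near=(np.hypot(P[...,0]-.54,P[...,1]+.30)<.09)
pr('plate',R_&near&(Z>.034)&(Z<.043),.038)
pr('grip',(S>80)&~g&near&(Z>.073)&(Z<.086),.08)
pr('table',g&(Z>.026)&(Z<.034),.03);pr('block',g&(Z>.066)&(Z<.074),.07)
print(read_state()['eef_pos'])
save(s,'w5.png')
E
```

```text
plate 4728 0.03783380815136775 U [556.3 619.5] W [124.6 213.7] 44.80458068847656
grip 744 0.07961335550500442 U [560.2 603.6] W [163.1 176.7] 44.81380844116211
table 3020 0.029829070462241952 U [565.2 619. ] W [ 91.3 248.1] 1.2066227197647095
block 14395 0.06985389740948617 U [624.1 696.9] W [ 91.4 247.9] 45.197513580322266
[ 0.53456434 -0.2919338   0.28697139]
```

The plate is home: 68.0 mm stays outside, it is centred within 0.5 mm and straight. On to the desk, with jaws fully open.

>>> {"fn": "servo_tool", "kwargs": {"linear": [[-0.55,-0.35,-0.06],[-0.55,-0.35,-0.06],[-0.55,-0.35,-0.06],[-0.55,-0.35,-0.06],[-0.55,-0.35,-0.06],[-0.55,-0.35,-0.06],[-0.55,-0.35,-0.06],[-0.55,-0.35,-0.06],[-0.55,-0.35,-0.06],[-0.55,-0.35,0]], "roll": [0,0,0,0,0,0,0,0,0,0], "jaw": 1}}

```text
time: 19.4
eef_pos: [0.4228, 0.2192, 0.3308]
orientation: [-3.14, -0.001, -0.789]
contact_force: [-0.1, 0.5, 0.5]
opening: 0.0853
grasp_force: 0.0
```

>>> {"fn": "servo_tool", "kwargs": {"linear": [[0,0,0],[0,0,0],[0,0,0],[0,0,0],[0,0,0],[0,0,0],[0,0,0],[0,0,0],[0,0,0],[0,0,0]], "roll": [-0.18,-0.17,-0.17,0,0,0,0,0,0,0]}}

```text
time: 20.65
eef_pos: [0.4232, 0.2176, 0.3301]
orientation: [3.141, -0.0, -0.381]
contact_force: [0.2, 0.3, -0.4]
opening: 0.0855
grasp_force: 0.0
```

```bash
python3 - <<'E'
from h import *
s=cam('wrist');save(s,'w6.png');print(read_state()['eef_pos'],read_state()['q'],read_state()['contact_force'])
E
```

```text
[0.42320031 0.21756772 0.33010283] [ 3.13649181e-01  2.30561969e-01  1.60637705e+00 -7.44539497e-05
  1.30466924e+00  2.26504247e+00] [ 0.57814723 -0.43129449  0.49289616]
```

View pics/w6.png

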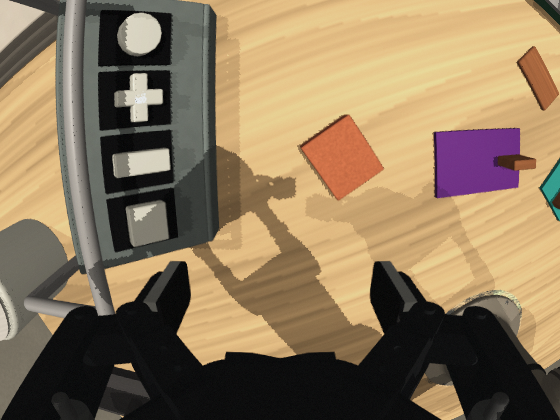

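Wrist view: round (139,34), plus (138,97), bar (141,162), square (150,222), guard bar running along u≈75–100. The left finger is on the upslope side.

```bash
cat > k.py <<'E'
from h import *
s=cam('wrist');hsv=cv2.cvtColor(s['pixels'],cv2.COLOR_RGB2HSV);H,S,V=[hsv[...,i].astype(int) for i in range(3)]
v,u=np.mgrid[0:420,0:560];d=wcast(s,u,v)
P=np.array(s['origin'])+d*(s['range_z']/(d@s['Rm'][:,2]))[...,None]
st=read_state();T=np.array(st['eef_pos']);Rt=R.from_euler('xyz',st['orientation']).as_matrix()
Q=(P-T)@Rt*1e3; Z=P[...,2]
m=(S<60)&(V>110)&(u>105)&(u<175)&(v<250)&(Z>.08)&(Z<.14)
n,l,stt,c=cv2.connectedComponentsWithStats(m.astype(np.uint8))
for i in range(1,n):
    if stt[i,4]<150: continue
    w=cv2.erode((l==i).astype(np.uint8),np.ones((3,3)))>0
    q=Q[w];a=np.c_[q[:,0],q[:,1],np.ones(len(q))];k=np.ones(len(q),bool)
    for _ in range(6):
        co=np.linalg.lstsq(a[k],q[k,2],rcond=None)[0];res=q[:,2]-a@co;k=abs(res)<2
    q=Q[l==i];r=q[:,2]-np.c_[q[:,0],q[:,1],np.ones(len(q))]@co;q=q[abs(r)<3]
    mid=(q.min(0)+q.max(0))/2
    print(c[i].round(),'x',q[:,0].min().round(1),q[:,0].max().round(1),'y',q[:,1].min().round(1),q[:,1].max().round(1),'mid',mid.round(1),'world',(T*1e3+Rt@mid).round(1),'slope',np.degrees(np.arctan(np.hypot(*co[:2]))).round(1),'az',np.degrees(np.arctan2(co[1],co[0])).round(1))
g=(Z>.205)&(Z<.235)&(u<130)&(v<250);q=Q[g];print('bar n',g.sum(),'z',np.percentile(Z[g],[5,50,95]))
for lo in range(50,260,40):
    j=(q[:,0]>lo)&(q[:,0]<lo+40)
    if j.sum()>5:print(lo,'y',np.percentile(q[j,1],[2,50,98]).round(1),'z',np.percentile(q[j,2],[2,50]).round(1))
E
python3 k.py
```

```text
[139.   4.] x 185.2 198.8 y -167.1 -122.3 mid [ 192.  -144.7  231.7] world [655.2 280.6  98.4] slope 40.1 az 87.8
[139.  33.] x 135.0 175.2 y -145.3 -112.8 mid [ 155.1 -129.1  215.7] world [615.1 279.8 114.3] slope 39.3 az 90.3
[138.  97.] x 70.7 116.1 y -147.4 -111.0 mid [  93.4 -129.2  216.4] world [557.8 302.8 113.7] slope 39.4 az 90.8
[141. 162.] x 20.5 42.5 y -151.9 -108.1 mid [  31.5 -130.   216.5] world [500.7 326.6 113.6] slope 39.9 az 89.9
[147. 223.] x -49.8 -10.1 y -146.8 -115.2 mid [ -30.  -131.   215.9] world [444.  350.3 114.1] slope 39.5 az 90.3
bar n 5092 z [0.2177986  0.2243456  0.22648377]
50 y [-135.2 -126.9 -123.4] z [103.3 105.7]
90 y [-134.7 -126.5 -123. ] z [103.1 105.6]
130 y [-134.6 -126.3 -122.6] z [102.9 105.8]
```

```bash
cat > f.py <<'E'
exec(open('k.py').read().split("m=(S<60)")[0])
for r in (262,264,268,274,285,300):
    print(r,[(c,Q[r,c].round(0).astype(int).tolist()) for c in (148,154,160,165,170,176,182,186) if s['range_z'][r,c]>0 and s['range_z'][r,c]<.25])
w=(s['range_z']<.2)&(s['range_z']>0)&(u<280);q=Q[w]
for z in range(-20,75,8):
    j=(q[:,2]>z)&(q[:,2]<z+8)
    if j.sum():print('z',z,'y',q[j,1].min().round(),q[j,1].max().round(),'x',q[j,0].min().round(),q[j,0].max().round())
E
python3 f.py
```

```text
262 [(170, [11, -49, 55]), (176, [11, -46, 55]), (182, [12, -43, 54])]
264 [(170, [12, -48, 52]), (176, [11, -46, 53]), (182, [12, -42, 52]), (186, [9, -43, 59])]
268 [(165, [11, -49, 48]), (170, [11, -47, 49]), (176, [12, -44, 48]), (182, [10, -42, 51]), (186, [7, -43, 57])]
274 [(160, [8, -53, 49]), (165, [12, -47, 43]), (170, [11, -45, 44]), (176, [12, -43, 43]), (182, [7, -43, 52]), (186, [4, -43, 57])]
285 [(148, [7, -55, 40]), (154, [12, -49, 33]), (160, [11, -47, 35]), (165, [12, -45, 34]), (170, [11, -43, 35]), (176, [7, -43, 42]), (182, [3, -43, 49]), (186, [-1, -43, 55])]
300 [(148, [12, -48, 23]), (154, [11, -46, 24]), (160, [11, -43, 24]), (165, [9, -43, 27]), (170, [6, -43, 32]), (176, [2, -43, 39]), (182, [-3, -43, 47]), (186, [-6, -43, 51])]
z -20 y -73.0 -0.0 x -12.0 21.0
z -12 y -73.0 -0.0 x -12.0 19.0
z -4 y -74.0 -0.0 x -13.0 19.0
z 4 y -75.0 -37.0 x -12.0 15.0
z 12 y -74.0 -41.0 x 6.0 15.0
z 20 y -56.0 -42.0 x -3.0 13.0
z 28 y -57.0 -42.0 x -11.0 13.0
z 36 y -57.0 -42.0 x -12.0 12.0
z 44 y -57.0 -42.0 x -10.0 12.0
z 52 y -54.0 -42.0 x -11.0 12.0
z 60 y -43.0 -43.0 x 4.0 5.0
```

```bash
python3 - <<'E'
exec(open('f.py').read().split("for r in")[0])
w=(s['range_z']<.2)&(s['range_z']>0);q=Q[w]
for z in range(-70,10,8):
    j=(q[:,2]>z)&(q[:,2]<z+8)
    if j.sum():print('z',z,'y',q[j,1].min().round(),q[j,1].max().round(),'x',q[j,0].min().round(),q[j,0].max().round(),j.sum())
st=read_state();print(st['eef_pos'],st['orientation'],s['origin'])
E
```

```text
z -38 y -70.0 71.0 x 4.0 22.0 2645
z -30 y -72.0 71.0 x -0.0 22.0 9000
z -22 y -72.0 71.0 x -13.0 21.0 7749
z -14 y -73.0 73.0 x -12.0 19.0 8257
z -6 y -73.0 73.0 x -13.0 19.0 4953
z 2 y -74.0 75.0 x -13.0 17.0 5683
[0.42321216 0.2175439  0.33008703] [ 3.14147794e+00 -5.18642733e-05 -3.80552731e-01] [0.49280448 0.18979529 0.3999753 ]
```

```bash
python3 - <<'E'
exec(open('f.py').read().split("for r in")[0])
for r in (312,325,340,360,380,400,417):
    print(r,[(c,Q[r,c].round(0).astype(int).tolist()) for c in range(5,260,18) if 0<s['range_z'][r,c]<.2])
E
```

```text
312 [(77, [14, -70, 8]), (95, [12, -64, 11]), (131, [13, -50, 13]), (149, [12, -44, 14]), (167, [4, -43, 27]), (185, [-10, -42, 46])]
325 [(77, [13, -66, 2]), (95, [10, -62, 6]), (113, [8, -57, 10]), (131, [13, -47, 6]), (149, [12, -41, 8]), (167, [17, -33, 3])]
340 [(59, [13, -68, -7]), (77, [13, -62, -5]), (95, [6, -62, 4]), (113, [4, -57, 7]), (131, [17, -41, -5]), (149, [17, -36, -4]), (167, [17, -31, -4])]
360 [(41, [13, -69, -17]), (59, [12, -64, -14]), (77, [10, -60, -11]), (95, [-4, -65, 3]), (113, [-4, -59, 5]), (131, [-6, -53, 9]), (149, [17, -33, -13]), (167, [17, -28, -12]), (185, [17, -24, -11]), (221, [10, -16, -4]), (239, [11, -11, -3]), (257, [10, -6, -2])]
380 [(41, [12, -64, -24]), (59, [12, -59, -22]), (77, [6, -59, -15]), (95, [-6, -62, -4]), (149, [2, -39, -7]), (167, [17, -27, -19]), (185, [17, -22, -18]), (203, [20, -17, -20]), (221, [11, -15, -12]), (239, [11, -10, -12]), (257, [11, -6, -12])]
400 [(23, [12, -66, -32]), (41, [12, -60, -31]), (59, [13, -54, -29]), (77, [5, -56, -22]), (95, [-9, -60, -11]), (167, [16, -25, -25]), (185, [20, -20, -27]), (203, [20, -16, -26]), (221, [19, -12, -25]), (239, [20, -8, -26]), (257, [11, -6, -18])]
417 [(41, [13, -56, -36]), (59, [5, -58, -30]), (77, [6, -52, -28]), (131, [11, -35, -27]), (149, [11, -30, -27]), (167, [11, -26, -26]), (185, [20, -19, -32]), (203, [21, -15, -31]), (221, [20, -12, -30]), (239, [20, -8, -30]), (257, [11, -5, -24])]
```

```bash
python3 - <<'E'
from h import *
st=read_state();T=np.array(st['eef_pos']);Rt=R.from_euler('xyz',st['orientation']).as_matrix()
for n in('scene','side'):
    s=cam(n);Q=(cloud(s)-T)@Rt*1e3
    print(n)
    for z in range(-130,30,8):
        j=(Q[...,2]>z)&(Q[...,2]<=z+8)&(abs(Q[...,0])<60)&(abs(Q[...,1])<90)
        if j.sum()>3:
            q=Q[j];print(z,j.sum(),'y',np.percentile(q[:,1],[3,97]).round(),'x',np.percentile(q[:,0],[3,97]).round())
    a,b=(200,100)
    if n=='scene':
        c=s['Rm'].T@(T-np.array(s['origin']));px=(c[:2]/c[2]*s['f']+[s['cx'],s['cy']]).astype(int);print(px)
        x0,y0=np.clip(px-[70,60],0,400);
        cv2.imwrite('pics/g.png',cv2.resize(s['pixels'][y0:y0+120,x0:x0+140,::-1],None,fx=4,fy=4,interpolation=cv2.INTER_CUBIC))
E
```

```text
scene
-130 149 y [-40.   8.] x [-20.  40.]
-122 118 y [-40.  11.] x [-21.  41.]
-114 16 y [-32. -16.] x [ 4. 29.]
-106 252 y [-37.  11.] x [-19.  38.]
-98 135 y [-38.  10.] x [-19.  39.]
-90 125 y [-38.   3.] x [-17.  39.]
-82 136 y [-38.   9.] x [-18.  39.]
-74 119 y [-38.   6.] x [-17.  39.]
-66 127 y [-38.   7.] x [-16.  39.]
-58 39 y [-38. -17.] x [-8. 34.]
-50 138 y [-67.  62.] x [-8. 14.]
-42 153 y [-69.  60.] x [-8. 18.]
-34 126 y [-70.  64.] x [-7. 21.]
-26 116 y [-71.  65.] x [-8. 21.]
-18 106 y [-72.  68.] x [-8. 19.]
-10 116 y [-72.  64.] x [-8. 19.]
-2 120 y [-74.  69.] x [-7. 18.]
6 76 y [-74.  66.] x [-8. 15.]
14 20 y [-56.  59.] x [ 7. 15.]
22 38 y [-55.  47.] x [-4. 13.]
[383 204]
side
-130 206 y [-38.  11.] x [-39.  15.]
-122 164 y [-39.  12.] x [-40.  17.]
-106 329 y [-36.  13.] x [-37.  16.]
-98 178 y [-37.  13.] x [-38.  15.]
-90 172 y [-36.  10.] x [-38.  13.]
-82 173 y [-37.  14.] x [-38.  16.]
-74 159 y [-37.  12.] x [-38.  14.]
-66 150 y [-37.   9.] x [-38.  13.]
-58 43 y [-37. -13.] x [-35.   8.]
-50 197 y [-66.  65.] x [-12.  10.]
-42 227 y [-68.  62.] x [-14.   8.]
-34 180 y [-69.  65.] x [-20.   8.]
-26 132 y [-70.  67.] x [-20.   9.]
-18 125 y [-71.  66.] x [-18.   9.]
-10 178 y [-72.  69.] x [-18.   8.]
-2 169 y [-73.  69.] x [-17.   8.]
6 126 y [-73.  68.] x [-14.   6.]
14 30 y [-56.  62.] x [-14.  -7.]
22 32 y [-54.  48.] x [-12.  -4.]
```

View pics/g.png

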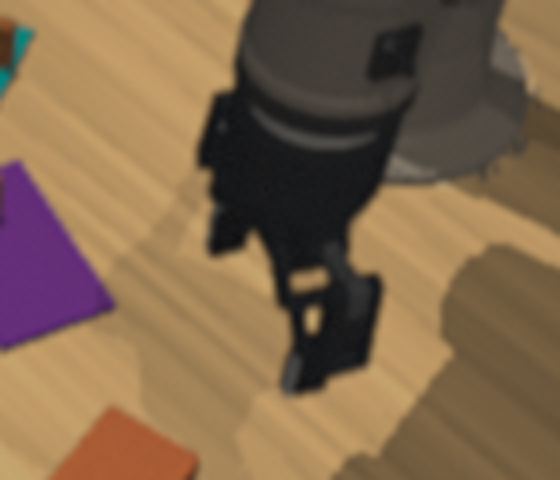

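A vertical tool cannot clear the bar at the keys: the measured linkage is too wide. I'll test whether the reach limit tilts the tool, as "approached as far as the arm can" suggests. First, turn the broad side along the row.

>>> {"fn": "servo_tool", "kwargs": {"linear": [[0,0,0],[0,0,0],[0,0,0],[0,0,0],[0,0,0],[0,0,0],[0,0,0],[0,0,0],[0,0,0],[0,0,0]], "roll": [-0.2,-0.2,-0.2,-0.2,-0.2,-0.2,-0.2,-0.2,-0.2,-0.2], "jaw": 0}}

```text
time: 22.25
eef_pos: [0.4232, 0.2176, 0.3301]
orientation: [3.142, 0.0, 1.195]
contact_force: [-0.5, -0.7, -0.2]
opening: 0.0002
grasp_force: 0.0
```

>>> {"fn": "servo_tool", "kwargs": {"linear": [[0.5,-0.37,-0.1],[0.5,-0.37,-0.1],[0.5,-0.37,-0.1],[0.5,-0.37,-0.1],[0.5,-0.37,-0.1],[0.5,-0.37,-0.1],[0.5,-0.37,-0.1],[0.5,-0.37,-0.1],[0.5,-0.37,-0.1],[0.5,-0.37,0]], "roll": [0,0,0,0,0,0,0,0,0,0]}}

```text
time: 23.5
eef_pos: [0.2963, 0.7001, 0.4032]
orientation: [3.141, -0.002, 1.19]
contact_force: [1.5, 1.8, 1.1]
opening: 0.0
grasp_force: 0.0
```

>>> {"fn": "servo_tool", "kwargs": {"linear": [[0.5,0,0],[0.5,0,0],[0.5,0,0],[0.5,0,0],[0,0,0],[0,0,0],[0,0,0],[0,0,0],[0,0,0],[0,0,0]], "roll": [0,0,0,0,0,0,0,0,0,0]}}

```text
time: 24.75
eef_pos: [0.3187, 0.7578, 0.3621]
orientation: [3.14, -0.075, 1.19]
contact_force: [0.6, 0.5, 0.4]
opening: -0.0
grasp_force: 0.0
```

```bash
python3 -c "
from h import *
s=read_state();print(s['time'],s['q'],s['eef_pos'],s['orientation'])"
```

```text
24.75 [1.07755094 1.05980126 0.0371412  0.00753196 1.97036464 1.46124105] [0.31873923 0.75781882 0.36206698] [ 3.14013471 -0.07458397  1.19034855]
```

The tool does tilt at the reach limit, and in the wanted direction (pitch must reach -0.70). Continue.

>>> {"fn": "servo_tool", "kwargs": {"linear": [[0.7,0,0],[0.7,0,0],[0.7,0,0],[0.7,0,0],[0.7,0,0],[0.7,0,0],[0.7,0,0],[0.7,0,0],[0,0,0],[0,0,0]], "roll": [0,0,0,0,0,0,0,0,0,0]}}

```text
time: 26.0
eef_pos: [0.3493, 0.8468, 0.313]
orientation: [3.136, -0.359, 1.191]
contact_force: [-0.4, 0.2, 0.1]
opening: -0.0001
grasp_force: 0.0
```

```bash
python3 -c "
from h import *
s=read_state();print(s['time'],s['q'],s['eef_pos'],s['orientation'])"
```

```text
26.0 [1.0878887  1.1381734  0.03708053 0.03081196 1.60812698 1.47504031] [0.34934754 0.84679675 0.31297621] [ 3.13601184 -0.35941665  1.19138353]
```

>>> {"fn": "servo_tool", "kwargs": {"linear": [[0.7,0,0],[0.7,0,0],[0.7,0,0],[0.7,0,0],[0.7,0,0],[0.7,0,0],[0.7,0,0],[0,0,0],[0,0,0],[0,0,0]], "roll": [0,0,0,0,0,0,0,0,0,0]}}

```text
time: 27.25
eef_pos: [0.3628, 0.8885, 0.3676]
orientation: [3.133, -0.614, 1.193]
contact_force: [0.4, 0.1, -0.6]
opening: 0.0002
grasp_force: 0.0
```

```bash
python3 -c "
from h import *
s=read_state();print(s['time'],s['q'],s['eef_pos'],s['orientation'])"
```

```text
27.25 [1.0907718  1.10632497 0.037476   0.05139401 1.38574131 1.47746488] [0.36275409 0.88852354 0.36764891] [ 3.13306541 -0.61405188  1.19331243]
```

Two or three more rows (about 0.036 rad each).

>>> {"fn": "servo_tool", "kwargs": {"linear": [[0.7,0,0],[0.7,0,0],[0,0,0],[0,0,0],[0,0,0],[0,0,0],[0,0,0],[0,0,0],[0,0,0],[0,0,0]], "roll": [0,0,0,0,0,0,0,0,0,0]}}

```text
time: 28.5
eef_pos: [0.3641, 0.8941, 0.3968]
orientation: [3.132, -0.686, 1.194]
contact_force: [-0.4, -0.2, -0.3]
opening: -0.0002
grasp_force: 0.0
```

```bash
cat > to.py <<'E'
# usage: to.py x y z (mm world TCP) [yaw-target] -> tool-frame shift in full-scale units
from h import *
import sys
s=read_state();Rt=R.from_euler('xyz',s['orientation']).as_matrix();T=np.array(s['eef_pos'])*1e3
print(s['time'],s['q'].round(3),T.round(1),s['orientation'].round(4));print('tool x',Rt[:,0].round(3),'y',Rt[:,1].round(3),'z',Rt[:,2].round(3))
if len(sys.argv)>3:
    print('fs',(Rt.T@(np.array([float(a) for a in sys.argv[1:4]])-T)/80).round(3))
E
python3 to.py 0 0 0
python3 - <<'E'
import numpy as np
a=np.radians(68.16);ex=np.array([np.cos(a),np.sin(a),0]);c,s=np.cos(np.radians(40)),np.sin(np.radians(40))
print('n',-ex*s+np.array([0,0,c]))
E
```

```text
28.5 [1.091 1.083 0.037 0.057 1.338 1.477] [364.1 894.1 396.8] [ 3.132  -0.6857  1.1943]
tool x [0.285 0.72  0.633] y [ 0.928 -0.373  0.007] z [ 0.242  0.585 -0.774]
fs [-12.481  -0.087  -3.803]
n [-0.23912724 -0.59665239  0.76604444]
```

Tool axis is within 1° of the key normal. Head back over the desk via safe waypoints.

```bash
python3 to.py 400 500 450|tail -1; python3 - <<'E'
from h import *
s=read_state();Rt=R.from_euler('xyz',s['orientation']).as_matrix()
print((Rt.T@(np.array([446.7,196.1,286.2])-[400,500,450])/80).round(3))
E
```

```text
fs [-2.997  2.26  -3.29 ]
[-3.865  1.944 -0.498]
```

>>> {"fn": "servo_tool", "kwargs": {"linear": [[-0.3,0.23,-0.33],[-0.3,0.23,-0.33],[-0.3,0.23,-0.33],[-0.3,0.23,-0.33],[-0.3,0.23,-0.33],[-0.3,0.23,-0.33],[-0.3,0.23,-0.33],[-0.3,0.23,-0.33],[-0.3,0.22,-0.33],[-0.3,0.22,-0.33]], "roll": [0,0,0,0,0,0,0,0,0,0]}}

```text
time: 29.75
eef_pos: [0.4019, 0.5118, 0.4509]
orientation: [3.131, -0.686, 1.196]
contact_force: [0.6, -0.9, 0.2]
opening: 0.0001
grasp_force: 0.0
```

```bash
python3 to.py 446.7 196.1 286.2
```

```text
29.75 [0.672 0.249 1.4   0.401 0.911 0.898] [401.9 511.8 450.9] [ 3.1312 -0.6864  1.1958]
tool x [0.283 0.72  0.634] y [ 0.928 -0.372  0.008] z [ 0.242  0.586 -0.774]
fs [-3.986  1.973 -0.584]
```

>>> {"fn": "servo_tool", "kwargs": {"linear": [[-0.43,0.22,-0.06],[-0.43,0.22,-0.06],[-0.43,0.22,-0.06],[-0.43,0.22,-0.06],[-0.43,0.22,-0.06],[-0.43,0.22,-0.06],[-0.43,0.22,-0.06],[-0.43,0.22,-0.06],[-0.43,0.18,-0.02],[0,0,0]], "roll": [0,0,0,0,0,0,0,0,0,0]}}

```text
time: 31.0
eef_pos: [0.4487, 0.2074, 0.2855]
orientation: [3.134, -0.685, 1.19]
contact_force: [0.3, 0.7, -0.3]
opening: -0.0001
grasp_force: 0.0
```

```bash
python3 to.py 476 266 193.5
```

```text
31.0 [-0.025  0.193  1.96   0.846  0.908 -0.156] [448.7 207.4 285.5] [ 3.1342 -0.6846  1.1905]
tool x [0.288 0.719 0.632] y [ 0.927 -0.376  0.006] z [ 0.242  0.584 -0.775]
fs [-0.102  0.034  1.401]
```

>>> {"fn": "servo_tool", "kwargs": {"linear": [[-0.1,0.03,0],[0,0,0.35],[0,0,0.35],[0,0,0.35],[0,0,0.35],[0,0,0],[0,0,0],[0,0,0],[0,0,0],[0,0,0]], "roll": [0,0,0,0,0,0,0,0,0,0]}}

```text
time: 32.25
eef_pos: [0.4756, 0.2677, 0.1951]
orientation: [3.131, -0.686, 1.195]
contact_force: [0.3, -0.8, -1.1]
opening: -0.0001
grasp_force: 0.0
```

```bash
python3 to.py 483 284 170; python3 - <<'E'
from h import *
s=cam('wrist');save(s,'w7.png')
E
```

```text
32.25 [ 0.119  0.407  1.971  1.057  0.687 -0.327] [475.6 267.7 195.1] [ 3.1311 -0.686   1.1954]
tool x [0.284 0.72  0.633] y [ 0.928 -0.373  0.008] z [ 0.242  0.585 -0.774]
fs [-0.026  0.007  0.385]
```

View pics/w7.png

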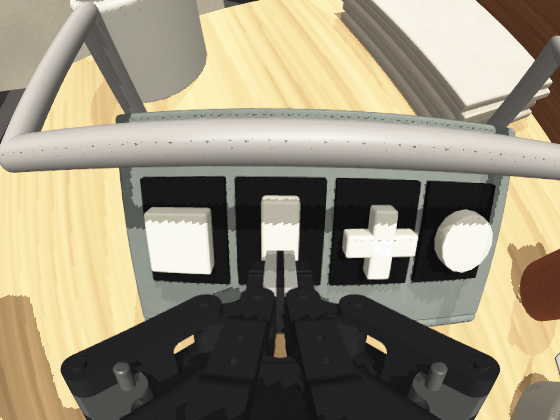

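The closed fingers stand square to the face, exactly over the bar key at (280,225), with the guard bar well clear. Go in.

>>> {"fn": "servo_tool", "kwargs": {"linear": [[-0.02,0,0.1],[0,0,0.1],[0,0,0.1],[0,0,0.05],[0,0,0],[0,0,0],[0,0,0],[0,0,0.03],[0,0,0.03],[0,0,0]], "roll": [0,0,0,0,0,0,0,0,0,0]}}

```text
time: 33.55
eef_pos: [0.4831, 0.286, 0.1685]
orientation: [3.131, -0.686, 1.195]
contact_force: [0.2, -2.0, 3.5]
opening: -0.0002
grasp_force: 1.9
```

```bash
python3 to.py 483 284 170|sed -n '1p;$p'
```

```text
33.55 [ 0.158  0.473  1.96   1.134  0.639 -0.388] [483.1 286.  168.5] [ 3.1314 -0.686   1.1955]
fs [-0.007  0.008 -0.03 ]
```

>>> {"fn": "servo_tool", "kwargs": {"linear": [[0,0,0.03],[0,0,0.03],[0,0,0.02],[0,0,0],[0,0,0],[0,0,0],[0,0,0],[0,0,0],[0,0,0],[0,0,0]], "roll": [0,0,0,0,0,0,0,0,0,0]}}

```text
time: 34.8
eef_pos: [0.4847, 0.2897, 0.1636]
orientation: [3.131, -0.686, 1.196]
contact_force: [-1.5, -4.4, 5.9]
opening: 0.0001
grasp_force: 3.8
```

```bash
python3 to.py 483 284 170|sed -n '1p;$p'; python3 -c "
from h import *
s=read_state();print(s['contact_force']@[-.239,-.597,.766])"
```

```text
34.8 [ 0.165  0.486  1.957  1.149  0.63  -0.398] [484.7 289.7 163.6] [ 3.1312 -0.6862  1.1955]
fs [-0.007  0.008 -0.108]
7.512832059429142
```

>>> {"fn": "servo_tool", "kwargs": {"linear": [[0,0,-0.2],[0,0,-0.25],[0,0,0],[0,0,0],[0,0,0],[0,0,0],[0,0,0],[0,0,0],[0,0,0],[0,0,0]], "roll": [0,0,0,0,0,0,0,0,0,0]}}

```text
time: 36.05
eef_pos: [0.4758, 0.2687, 0.1912]
orientation: [3.132, -0.686, 1.195]
contact_force: [0.6, 0.0, -0.0]
opening: 0.0001
grasp_force: 0.0
```

```bash
python3 to.py 597.4 237.1 170.8|sed -n '1p;$p'
```

```text
36.05 [ 0.121  0.415  1.973  1.068  0.682 -0.338] [475.8 268.7 191.2] [ 3.132  -0.6857  1.1953]
fs [-0.014  1.556  0.333]
```

>>> {"fn": "servo_tool", "kwargs": {"linear": [[-0.01,0.39,0],[0,0.39,0],[0,0.39,0],[0,0.38,0],[0,0,0],[0,0,0],[0,0,0.1],[0,0,0.1],[0,0,0.08],[0,0,0]], "roll": [0,0,0,0,0,0,0,0,0,0]}}

```text
time: 37.3
eef_pos: [0.5957, 0.2355, 0.1736]
orientation: [3.133, -0.685, 1.195]
contact_force: [0.3, 0.0, -0.5]
opening: -0.0002
grasp_force: 0.0
```

```bash
python3 to.py 597.4 237.1 170.8|sed -n '1p;$p'
```

```text
37.3 [ 0.033  0.593  1.687  0.943  0.794 -0.253] [595.7 235.5 173.6] [ 3.1333 -0.6852  1.1952]
fs [-0.002  0.012  0.043]
```

>>> {"fn": "servo_tool", "kwargs": {"linear": [[0,0.01,0.04],[0,0,0.03],[0,0,0.03],[0,0,0.03],[0,0,0.02],[0,0,0],[0,0,0],[0,0,0],[0,0,0],[0,0,0]], "roll": [0,0,0,0,0,0,0,0,0,0]}}

```text
time: 38.55
eef_pos: [0.5998, 0.2416, 0.1654]
orientation: [3.131, -0.686, 1.196]
contact_force: [-2.8, -3.0, 5.1]
opening: -0.0001
grasp_force: 3.3
```

```bash
python3 to.py 597.4 237.1 170.8|sed -n '1p;$p'; python3 -c "
from h import *
s=read_state();print(s['contact_force']@[-.239,-.597,.766])"
```

```text
38.55 [ 0.044  0.612  1.679  0.957  0.779 -0.26 ] [599.8 241.6 165.4] [ 3.1311 -0.686   1.1956]
fs [-0.007 -0.007 -0.093]
6.358946799314939
```

>>> {"fn": "servo_tool", "kwargs": {"linear": [[0,0,0.015],[0,0,0],[0,0,0],[0,0,0],[0,0,0],[0,0,0],[0,0,0],[0,0,0],[0,0,0],[0,0,0]], "roll": [0,0,0,0,0,0,0,0,0,0]}}

```text
time: 39.8
eef_pos: [0.6001, 0.2423, 0.1645]
orientation: [3.131, -0.686, 1.196]
contact_force: [-1.4, -3.2, 5.2]
opening: 0.0
grasp_force: 3.6
```

```bash
python3 to.py 597.4 237.1 170.8|sed -n '$p'; python3 -c "
from h import *
s=read_state();print(s['contact_force']@[-.239,-.597,.766])"
```

```text
fs [-0.007 -0.007 -0.107]
6.243817207535593
```

>>> {"fn": "servo_tool", "kwargs": {"linear": [[0,0,-0.2],[0,0,-0.25],[0,0,0],[0,0,0],[0,0,0],[0,0,0],[0,0,0],[0,0,0],[0,0,0],[0,0,0]], "roll": [0,0,0,0,0,0,0,0,0,0]}}

```text
time: 41.05
eef_pos: [0.5913, 0.2214, 0.1919]
orientation: [3.132, -0.686, 1.195]
contact_force: [0.3, 0.8, 0.3]
opening: -0.0001
grasp_force: 0.0
```

```bash
python3 to.py 426.3 307.6 170.6|sed -n '1p;$p'
```

```text
41.05 [ 0.007  0.556  1.693  0.915  0.827 -0.236] [591.3 221.4 191.9] [ 3.132  -0.6856  1.1953]
fs [ 0.022 -2.317  0.34 ]
```

Round key depth was by force only about 7.5–8.5 mm, so I press it once more, deeper, to be certain (time allows).

>>> {"fn": "servo_tool", "kwargs": {"linear": [[0,0,0.15],[0,0,0.15],[0,0,0.04],[0,0,0.03],[0,0,0.03],[0,0,0.03],[0,0,0.03],[0,0,0.01],[0,0,0],[0,0,0]], "roll": [0,0,0,0,0,0,0,0,0,0]}}

```text
time: 42.3
eef_pos: [0.5997, 0.2428, 0.1634]
orientation: [3.132, -0.685, 1.196]
contact_force: [-8.0, -8.9, 8.7]
opening: 0.0001
grasp_force: 7.0
```

```bash
python3 to.py 597.4 237.1 170.8|sed -n '$p'; python3 -c "
from h import *
s=read_state();print(s['contact_force']@[-.239,-.597,.766],s['grasp_force'])"
```

```text
fs [-0.001  0.    -0.12 ]
13.864652110352338 7.010429338552058
```

>>> {"fn": "servo_tool", "kwargs": {"linear": [[0,0,-0.22],[0,0,-0.25],[0,0,0],[0,0,0],[0,0,0],[0,0,0],[0,0,0],[0,0,0],[0,0,0],[0,0,0]], "roll": [0,0,0,0,0,0,0,0,0,0]}}

```text
time: 43.55
eef_pos: [0.5913, 0.2214, 0.1919]
orientation: [3.132, -0.686, 1.195]
contact_force: [0.3, 0.6, 0.2]
opening: -0.0001
grasp_force: 0.0
```

```bash
python3 to.py 426.3 307.6 170.6|sed -n '1p;$p'
```

```text
43.55 [ 0.007  0.556  1.693  0.915  0.827 -0.236] [591.3 221.4 191.9] [ 3.1318 -0.6856  1.1954]
fs [ 0.022 -2.317  0.34 ]
```

Hard stop reached at 14 N, so the round key is certainly done. On to the square key.

>>> {"fn": "servo_tool", "kwargs": {"linear": [[0.02,-0.39,0],[0,-0.39,0],[0,-0.39,0],[0,-0.39,0],[0,-0.38,0],[0,-0.38,0],[0,0,0],[0,0,0.1],[0,0,0.1],[0,0,0]], "roll": [0,0,0,0,0,0,0,0,0,0]}}

```text
time: 44.8
eef_pos: [0.4238, 0.3011, 0.1783]
orientation: [3.133, -0.685, 1.194]
contact_force: [0.3, -0.7, -0.0]
opening: -0.0001
grasp_force: 0.0
```

```bash
python3 to.py 426.3 307.6 170.6|sed -n '1p;$p'
```

```text
44.8 [ 0.22   0.39   2.081  1.207  0.588 -0.417] [423.8 301.1 178.3] [ 3.1331 -0.685   1.1943]
fs [ 0.007 -0.002  0.13 ]
```

>>> {"fn": "servo_tool", "kwargs": {"linear": [[0,0,0.06],[0,0,0.05],[0,0,0.03],[0,0,0.03],[0,0,0.03],[0,0,0.03],[0,0,0],[0,0,0],[0,0,0],[0,0,0]], "roll": [0,0,0,0,0,0,0,0,0,0]}}

```text
time: 46.05
eef_pos: [0.4278, 0.3117, 0.165]
orientation: [3.132, -0.686, 1.195]
contact_force: [-1.5, -4.3, 4.7]
opening: -0.0001
grasp_force: 3.2
```

```bash
python3 to.py 426.3 307.6 170.6|sed -n '$p'; python3 -c "
from h import *
s=read_state();print(s['contact_force']@[-.239,-.597,.766],s['grasp_force'])"
```

```text
fs [ 0.002  0.002 -0.089]
6.516207142353963 3.2077586359810084
```

Go 2 mm deeper, then back out well clear.

>>> {"fn": "servo_tool", "kwargs": {"linear": [[0,0,0.015],[0,0,0.012],[0,0,0],[0,0,0],[0,0,0],[0,0,0],[0,0,0],[0,0,0],[0,0,0],[0,0,0]], "roll": [0,0,0,0,0,0,0,0,0,0]}}

```text
time: 47.3
eef_pos: [0.4283, 0.313, 0.1633]
orientation: [3.132, -0.686, 1.195]
contact_force: [-2.4, -6.0, 5.6]
opening: -0.0001
grasp_force: 3.8
```

>>> {"fn": "servo_tool", "kwargs": {"linear": [[0,0,-0.25],[0,0,-0.35],[0,0,-0.4],[0,0,0],[0,0,0],[0,0,0],[0,0,0],[0,0,0],[0,0,0],[0,0,0]], "roll": [0,0,0,0,0,0,0,0,0,0]}}

```text
time: 48.55
eef_pos: [0.409, 0.2662, 0.2251]
orientation: [3.132, -0.686, 1.195]
contact_force: [0.0, -0.3, -0.7]
opening: -0.0002
grasp_force: 0.0
```

```bash
python3 -c "
from cell import *
print(job_done())"
```

```text
the job is handed in; nothing more can be done
None
```

The plate is fully home in the press slot and released, and the bar, round and square keys were pressed in that order and let out again. I pressed the round key a second time because the first depth reading was not clear-cut; the highest key force I measured was about 14 N. The job was handed in at about 49 s of 72 s and returned no verdict.

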